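Seal the condiment jars and shut the picnic box

ROBOT

A 6-joint arm with a two-finger parallel gripper is mounted at the origin on the work surface. World frame = base frame: x ahead of the robot, y to its left, z up, the work surface at z = 0. Lengths are in m, angles in rad, forces in N, time in s.
With the tool pointing down it reaches from about 0.375 to 0.9 m from the base axis. Payload 3.1 kg.
Tool frame: the origin (TCP) lies at the very end of the fingers, on their centre line; the grasp point (between the pads) lies 19 mm behind it; z points along the fingers, y is the direction in which the jaws open and shut (so a half turn about z gives the same grasp; the last joint's range is limited). The gripper opens to 87 mm and grips with 3 to 60 N. Pads are 19 mm wide; open, the fingers measure 117 mm over their backs; the gripper's body (75 mm by 190 mm) begins 51 mm behind the grasp point.
Start: joints at [1.139, 0.527, 1.433, -0, 1.181, -0.178], TCP at [0.157, 0.605, 0.223] pointing down, gripper open.
Joint ranges: [-3.08, 3.08], [-0.75, 2.2], [0.22, 2.44], [-1.43, 4.57], [0, 2.65], [-2.85, 2.85]. Speed limits (rad/s): [2.79, 2.79, 3.14, 3.14, 3.14, 3.14].

INTERFACE

Orientations are given as a unit quaternion [x, y, z, w].
In Python, from rig import robot gives the robot as it stands. The module is installed in compiled form; this text tells all that it offers.
- The arm moves only by the tool send_rows, never from a script. Its argument "deltas" is a list of rows, each an object of numbers: "tx", "ty", "tz": the shift along the tool's x, y, z in cm; "rx", "ry", "rz": the turn, a rotation vector about the tool's x, y, z in rad. A call has 1 to 5 rows; each row is the pose to reach, as a shift and turn from the pose commanded when the call began, along the tool's axes at that moment; what a row does not reach only later rows make up. A row lasts 1/12 s, in which the tool goes at most 41.7 mm and 7.16 degrees, less where a joint would pass 70% of its speed; a pose out of reach is approached as far as the arm can. A call with a gripper value outside its range is refused whole. "claw" is the finger opening in cm, from 0 to 8.7, set as the call begins (left out, the last holds). The fingers move at their own pace and stop on an object; "squeeze" is the grip in N (left out, the last holds). Time passes only in rows, so rows that repeat a pose let the fingers close. It gives the time, the measured TCP pose, the force and the opening at its end, in the units of the state.
- robot.get_obs(): the state, without advancing time (a new reading comes with each control period).
- robot.camera(name): name is "side" or "top"; returns a dict with "color" (400x640x3 uint8, red, green, blue), "z_map" (400x640 float32, m along the optical axis (not along the pixel's ray), 0 where there is no reading), "intrinsics" (3x3 intrinsics, pixels), "R" (3x3) and "t" (3): a world point X has camera coordinates R X + t. Camera axes: x right, y down, z forward; pixel columns grow to the right and rows downward; lengths in m; the calibration is good to about 2 mm. A picture is of the moment at which its call begins.
- robot.hand_in(): hands the job in, once; it reports no verdict.
Trained networks look in the newest picture that a camera, given by its name, has taken for a name from the list of things; names that differ only in an ending like _2 or _b are one class to them, and where a whole thing is asked for, a point or a joint stands for the part that bears it (a point fixed in the world has none). Each returns a list of dicts, best first, with "p" (0 to 1); they miss things now and then, are a little off and sometimes report something else, mostly with a low value. They report only what shows in the picture. A call takes as long as a camera call. They do not tell look-alikes from the thing itself.
- robot.outline_of(label, camera): "pixels" (400x640 bool, what is visible of it) and "xy" ([column, row] in pixels, amid what is visible of it).
- robot.tip_of(label, camera): "xy" ([column, row] in pixels: a listed point, or the origin of a listed thing).
The state is a dict: "time": time; "q": joint angles; "joint_velocities": joint speeds; "joint_torque": joint torques, N m; "position": TCP position; "tool_rot": TCP orientation; "ft_force": force on the tool from outside, world axes, zero at the start; "moment": the same for the moment, N m; "grip_width": finger opening in m.
Only numpy, scipy, OpenCV 4.12 (cv2) and the standard library are available. Lean on these libraries where they do the work, as an engineer would, in place of code of your own. Each camera call takes 0.05 s, during which the arm holds its last target.

TASK

Pack the condiments for a picnic: first press the lids of the red-lidded and the blue-lidded jar fully home where the jars stand (one is on the chopping board, the other already in the wooden box), then stand the jar from the board upright in the box beside the other, setting it down without dropping it. After that, swing the box's hinged lid over and press it fully shut. Do not tip the jars over, and leave the green-lidded jar and everything else on the counter where it is.

Things in the scene. Friction and masses are not known exactly. Their poses are not given: they have to be found in the camera images.
- red_jar: white ceramic jar with a red band and a red press-on lid; loose, about 0.33 kg. Body 58 mm across, 56 mm high; origin under its centre, z up its axis. Lid: a disc 59 mm across, 8 mm thick, with a knob on top to press or lift by. Lid fully home, the knob's top is 88 mm above the underside. One of the red and blue jars starts on the board, the other in the box; which is which varies
- blue_jar: white ceramic jar with a blue band and a blue press-on lid; loose, about 0.33 kg. Body 58 mm across, 56 mm high; origin under its centre, z up its axis. Lid: a disc 59 mm across, 8 mm thick, with a knob on top to press or lift by. Lid fully home, the knob's top is 88 mm above the underside. One of the red and blue jars starts on the board, the other in the box; which is which varies
- red_lid (a joint): how far the red lid stands proud of its jar, in m: 0 = fully home, about 0.008 to 0.012 at the start (a yellow seal shows in the gap), at most 0.014. A tight fit: it slides down under about 9 N on the knob, stays where it is left, and stops hard at 0
- blue_lid (a joint): how far the blue lid stands proud of its jar, in m: 0 = fully home, about 0.008 to 0.012 at the start (a yellow seal shows in the gap), at most 0.014. A tight fit: it slides down under about 9 N on the knob, stays where it is left, and stops hard at 0
- red_knob (a point): centre of the top face of the red lid's knob, which is round, 22 mm across and 24 mm high
- blue_knob (a point): centre of the top face of the blue lid's knob, which is round, 22 mm across and 24 mm high
- box: open wooden box fixed to the counter, 122 mm (its x) by 212 mm (its y), 112 mm high, walls 6 mm, inner floor 16 mm above the counter; room for two jars side by side, at about y = +50 and -50 mm. Origin under its centre; x points to the hinge side, -x to the front
- box_lid (a joint): opening angle of the box's dark wooden lid in rad: 0 = fully shut, flat on the rim; it starts standing open, about 1.75 to 2.05, and goes to 2.2. Stiff hinge: it stays where it is left and takes about 0.6 N m to move, so the front must be pressed down to shut it
- lid_hinge (a point): middle of the lid's hinge line, on the box's rear (+x) upper rim, 112 mm above the counter; the hinge runs along the box's y
- lid_tab (a point): upper (outer) face of the brass tab in the middle of the lid's front edge, 127 mm from the hinge line, 121 mm above the counter with the lid shut. The lid plate is 122 mm from hinge to front edge, 212 mm wide, 10 mm thick; the tab is 50 mm wide and sticks out 20 mm
- board: round wooden chopping board, 320 mm across, 16 mm thick, fixed; origin at the centre of its underside
- green_jar: bystander: the same jar with a green lid, already sealed, on the board; same sizes and origin
- garlic: bystander: garlic bulb on the board, 50 mm across, 52 mm high; origin under its centre
- onion: bystander: red onion, 70 mm across, 68 mm high, on the counter left of the box; origin under its centre
- knife: bystander: chef's knife lying right of the board, 335 mm long, 18 mm high; origin under the joint of blade and handle, blade to +x
- bowl: bystander: small blue-grey bowl, 110 mm across, 50 mm high; origin under its centre
- mill: bystander: dark wooden pepper mill, 54 mm across, 142 mm high; origin under its centre
- salt_tin: bystander: red, white and blue tin, 66 mm across, 100 mm high; origin under its centre
There are look-alikes about, which are no part of the job. There is more than one size of the blue_jar; the job needs the smallest.

How it is judged:
By the outcome, as a careful person would: the job done as asked, in the order asked, and still so for the second after the job is handed in, with the robot touching nothing.
It also fails if it takes over 64 s, if anything falls off the work surface, if the arm or the gripper's body presses on something with over 40 N, if the wrist force passes 120 N, or if a joint passes its speed limit or range.

## Working session

There is one attempt and no reset: what is moved stays moved. The work goes in short steps, Python scripts to look and compute and a tool call to move; the robot and the scene stay as the last step left them, time stands still between calls to the robot, and variables do not carry over. Pictures are saved under pics/ and viewed, and the job is handed in when it is done.

Besides the shell and the picture viewer there is one more tool, called after "Emit:" as name(argument=value, ...) on one line, values as JSON. send_rows: Moves the arm, as the interface text tells. Its arguments: {"type":"object","properties":{"deltas":{"type":"array","items":{"type":"object","properties":{"tx":{"type":"number"},"ty":{"type":"number"},"tz":{"type":"number"},"rx":{"type":"number"},"ry":{"type":"number"},"rz":{"type":"number"}}}},"claw":{"type":"number"},"squeeze":{"type":"number"}},"required":["deltas"]}

```bash
mkdir -p pics
cat > h.py <<'E'
import numpy as np, cv2
from rig import robot
def snap(cam,fn=None):
    d=robot.camera(cam)
    if fn: cv2.imwrite('pics/'+fn,cv2.cvtColor(d['color'],cv2.COLOR_RGB2BGR))
    return d
def cloud(d):
    z=d['z_map'];K=d['intrinsics'];v,u=np.mgrid[:z.shape[0],:z.shape[1]]
    P=np.stack([(u-K[0,2])/K[0,0]*z,(v-K[1,2])/K[1,1]*z,z],-1)
    W=(P-d['t'])@d['R']
    W[z==0]=np.nan
    return W
def ray_at_z(d,xy,h):
    K=d['intrinsics'];r=np.array([(xy[0]-K[0,2])/K[0,0],(xy[1]-K[1,2])/K[1,1],1.])
    w=d['R'].T@r;c=-d['R'].T@d['t'];return c+w*(h-c[2])/w[2]
E
python3 - <<'E'
from h import *
for c in('top','side'):
    d=snap(c,c+'0.png');np.savez('/tmp/'+c+'0.npz',**d)
    W=cloud(d)
    print(c,-d['R'].T@d['t'])
    for n in ['red_jar','blue_jar','green_jar','box','box_lid','board','garlic','onion','mill','salt_tin','bowl']:
        for o in robot.outline_of(n,c)[:3]:
            m=o['pixels'];w=W[m];print(n,round(o['p'],2),np.round(o['xy']),m.sum(),np.round(np.nanmedian(w,0),3),np.round(np.nanpercentile(w,98,axis=0),3))
    for n in ['red_knob','blue_knob','lid_tab','lid_hinge','box','red_jar','blue_jar']:
        for o in robot.tip_of(n,c)[:3]: 
            x,y=o['xy'];print('tip',n,round(o['p'],2),np.round(o['xy'],1),np.round(W[int(round(y)),int(round(x))],3) if 0<=y<399 and 0<=x<639 else '')
print(robot.get_obs())
E
```

```text
top [0.40419873 0.00504154 1.5982848 ]
red_jar 0.69 [268. 220.] 319 [0.465 0.142 0.093] [0.493 0.177 0.12 ]
blue_jar 0.73 [262. 266.] 558 [0.329 0.152 0.089] [0.363 0.19  0.125]
blue_jar 0.69 [360. 276.] 545 [ 0.319 -0.149  0.089] [ 0.353 -0.115  0.124]
blue_jar 0.65 [231. 197.] 1957 [0.533 0.24  0.185] [0.634 0.279 0.239]
green_jar 0.63 [386. 188.] 316 [ 0.581 -0.232  0.082] [ 0.61  -0.207  0.108]
box 0.94 [250. 202.] 4480 [0.532 0.202 0.112] [0.626 0.273 0.228]
box 0.46 [333. 196.] 266 [ 0.548 -0.06   0.093] [ 0.575 -0.035  0.12 ]
box_lid 0.6 [231. 197.] 2010 [0.533 0.24  0.184] [0.634 0.285 0.239]
board 0.85 [356. 192.] 6630 [ 0.574 -0.147  0.018] [0.717 0.002 0.025]
garlic 0.58 [350. 158.] 161 [ 0.68  -0.122  0.048] [ 0.702 -0.101  0.067]
onion 0.64 [191. 173.] 352 [0.632 0.396 0.049] [0.664 0.429 0.071]
mill 0.53 [268. 138.] 318 [0.734 0.146 0.124] [0.762 0.172 0.146]
salt_tin 0.56 [220. 140.] 446 [0.718 0.291 0.101] [0.753 0.325 0.108]
bowl 0.68 [308. 134.] 841 [0.769 0.025 0.023] [0.811 0.074 0.055]
tip red_knob 0.5 [268.  226.3] [0.456 0.138 0.097]
tip blue_knob 0.88 [363.4 2
[... 2111 characters left out ...]
[0.311 0.119 0.034]
{'time': 1.9, 'q': array([ 1.13852297e+00,  5.27516525e-01,  1.43272922e+00, -2.14020940e-05,
        1.18141867e+00, -1.78492228e-01]), 'joint_velocities': array([-0.00174989, -0.00016967,  0.00052357,  0.0007397 , -0.00023114,
       -0.0003763 ]), 'joint_torque': array([-7.15145575e-05, -4.40017211e+01, -1.76970828e+01,  6.33348757e-02,
        5.06887212e-02, -1.74404772e-05]), 'position': array([0.15686911, 0.60494561, 0.22252891]), 'tool_rot': array([ 1.26546291e-01,  9.91960702e-01, -3.71998685e-05, -1.34688663e-06]), 'ft_force': array([ 0.12902158, -0.87993158,  0.47390759]), 'moment': array([0.05682225, 0.0102516 , 0.02849937]), 'grip_width': 0.08719129945162452}
```

Run:
```python
import cv2
for c in('top','side'):
    i=cv2.imread(f'pics/{c}0.png')
    i=i[90:310,150:450] if c=='top' else i[90:320,200:440]
    cv2.imwrite(f'pics/{c}0c.png',cv2.resize(i,None,fx=2.6,fy=2.6,interpolation=cv2.INTER_CUBIC))
```

```text
(no output)
```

View pics/top0c.png

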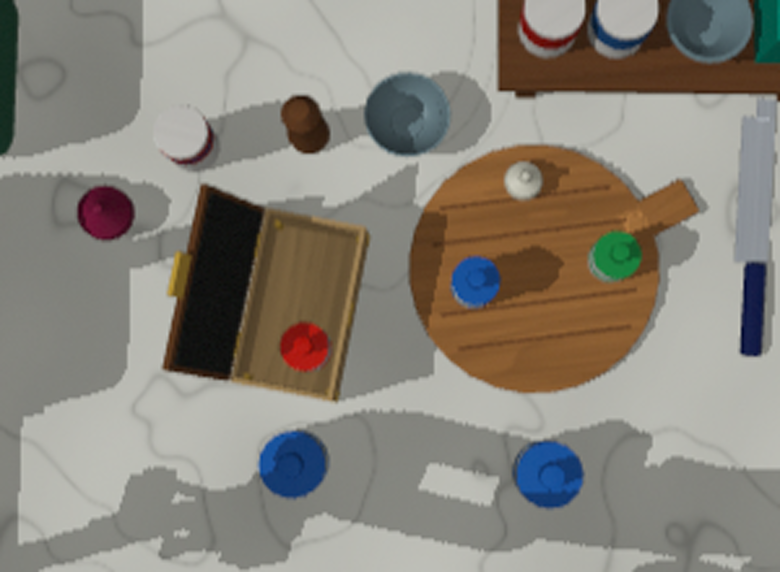

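View pics/side0c.png

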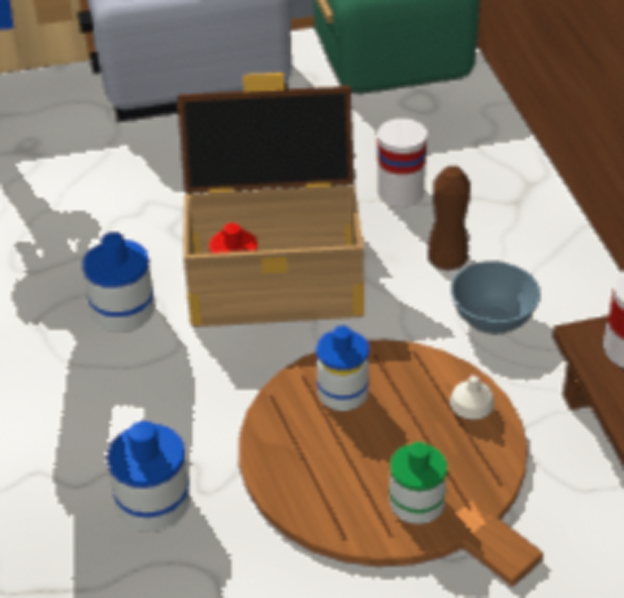

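Run:
```python
from h import *
for c in('top','side'):
    d=dict(np.load(f'/tmp/{c}0.npz'));W=cloud(d).reshape(-1,3);C=d['color'].reshape(-1,3).astype(int)
    ok=~np.isnan(W[:,0]);W=W[ok];C=C[ok]
    print(c)
    for nm,cx,cy,ch,lo in(('blue',.548,-.06,2,.06),('red',.465,.142,0,.06),('green',.58,-.232,1,.06)):
        col=C[:,ch]-np.delete(C,ch,1).max(1)>40
        m=col&(np.hypot(W[:,0]-cx,W[:,1]-cy)<.05)&(W[:,2]>.05)
        w=W[m];zt=np.percentile(w[:,2],97);k=w[w[:,2]>zt-.006]
        disc=w[(w[:,2]<zt-.016)]
        print(nm,m.sum(),'ztop',round(zt,4),'knob n',len(k),np.round(k.mean(0),4),np.round((k.min(0)+k.max(0))/2,4),'disc',len(disc),np.round((disc.min(0)+disc.max(0))/2,4),np.round(np.median(disc[:,2]),4))
        (cxx,cyy),r=cv2.minEnclosingCircle(disc[:,:2].astype(np.float32));print('  circ',cxx,cyy,r)
    m=(abs(W[:,2]-.112)<.006)&(abs(W[:,0]-.53)<.16)&(abs(W[:,1]-.17)<.13)&~((C[:,0]-C[:,1:].max(1))>60)
    r=cv2.minAreaRect(W[m][:,:2].astype(np.float32));print(m.sum(),r);print(np.round(cv2.boxPoints(r),4))
    m=(W[:,2]>.2)&(abs(W[:,0]-.53)<.16)&(abs(W[:,1]-.24)<.1)
    r=cv2.minAreaRect(W[m][:,:2].astype(np.float32));print('lidtop',m.sum(),r,W[m].min(0),W[m].max(0));print(np.round(cv2.boxPoints(r),4))
```

```text
top
blue 261 ztop 0.1192 knob n 34 [ 0.5488 -0.0625  0.1176] [ 0.5495 -0.0624  0.1193] disc 216 [ 0.5476 -0.0619  0.0763] 0.0925
  circ 0.5481019020080566 -0.062631756067276 0.02884388342499733
red 279 ztop 0.1185 knob n 37 [0.4665 0.1428 0.1172] [0.4671 0.143  0.1188] disc 236 [0.4657 0.1423 0.0763] 0.0931
  circ 0.46688562631607056 0.14322529733181 0.029255107045173645
green 254 ztop 0.1072 knob n 34 [ 0.5834 -0.2349  0.1058] [ 0.5844 -0.2346  0.1064] disc 213 [ 0.5826 -0.2352  0.0819] 0.0818
  circ 0.5831260085105896 -0.23517213761806488 0.029099054634571075
440 ((0.516916811466217, 0.15032988786697388), (0.1277829259634018, 0.2125130593776703), 80.08589935302734)
[[0.4012 0.1057]
 [0.6106 0.0691]
 [0.6326 0.195 ]
 [0.4232 0.2316]]
lidtop 749 ((0.5363405346870422, 0.25964969396591187), (0.03472571074962616, 0.21169531345367432), 80.61610412597656) [0.43252157 0.22861645 0.20000216] [0.64129009 0.28681193 0.24677744]
[[0.4291 0.2598]
 [0.6379 0.2253]
 [0.6436 0.2595]
 [0.4347 0.294 ]]
side
blue 253 ztop 0.1166 knob n 34 [ 0.5467 -0.0673  0.1152] [ 0.5469 -0.0656  0.1148] disc 200 [
[... 206 characters left out ...]
] 0.091
  circ 0.46734416484832764 0.1409205198287964 0.03149278834462166
green 305 ztop 0.1044 knob n 50 [ 0.5813 -0.2406  0.1029] [ 0.5822 -0.2378  0.1028] disc 240 [ 0.5826 -0.2391  0.0807] 0.0796
  circ 0.5826501846313477 -0.23907294869422913 0.030947810038924217
565 ((0.5152028203010559, 0.14810976386070251), (0.14182843267917633, 0.2126491516828537), 79.3564224243164)
[[0.3976 0.0981]
 [0.6066 0.0588]
 [0.6328 0.1982]
 [0.4238 0.2374]]
lidtop 678 ((0.5350062847137451, 0.2574995160102844), (0.04057098925113678, 0.2097311019897461), 77.58895874023438) [0.42949709 0.22574718 0.20002929] [0.63982696 0.28282386 0.23819994]
[[0.4282 0.2602]
 [0.6331 0.2152]
 [0.6418 0.2548]
 [0.437  0.2998]]
```

Emit:
send_rows(deltas=[{"tx": -1.5,"ty": -1.3,"tz": -3,"rz": 0.12},{"tx": -4.1,"ty": -3.6,"tz": -5.2,"rz": 0.24},{"tx": -6.8,"ty": -6.0,"tz": -7,"rz": 0.36},{"tx": -9.6,"ty": -8.5,"tz": -7,"rz": 0.48},{"tx": -12.4,"ty": -11,"tz": -7,"rz": 0.6}], claw=0, squeeze=30)

```text
schema error: expected keys tx, ty, tz, rx, ry, rz
```

```bash
cat >> h.py <<'E'
from scipy.spatial.transform import Rotation as Ro
def go(p,xang=80.1):
    o=robot.get_obs();R=Ro.from_quat(o['tool_rot'])
    a=np.deg2rad(xang);x=np.array([np.cos(a),np.sin(a),0]);z=np.array([0,0,-1.]);T=Ro.from_matrix(np.stack([x,np.cross(z,x),z],1))
    print('t',round(o['time'],2),'pos',np.round(o['position'],4),'F',np.round(o['ft_force'],1),'w',round(o['grip_width'],4),'q',np.round(o['q'],2))
    print('d(cm)',np.round(R.inv().apply(np.array(p)-o['position'])*100,2),'rot',np.round((R.inv()*T).as_rotvec(),3))
E
python3 -c "
from h import *
go([.466,.142,.29])"
```

```text
t 1.9 pos [0.1569 0.6049 0.2225] F [ 0.1 -0.9  0.5] w 0.0872 q [ 1.14  0.53  1.43 -0.    1.18 -0.18]
d(cm) [-41.55 -37.05  -6.74] rot [-0.    0.    1.49]
```

All six keys needed.

Emit:
send_rows(deltas=[{"tx": -1.5,"ty": -1.3,"tz": -3,"rx": 0,"ry": 0,"rz": 0.12},{"tx": -4.1,"ty": -3.6,"tz": -5.2,"rx": 0,"ry": 0,"rz": 0.24},{"tx": -6.8,"ty": -6.0,"tz": -7,"rx": 0,"ry": 0,"rz": 0.36},{"tx": -9.6,"ty": -8.5,"tz": -7,"rx": 0,"ry": 0,"rz": 0.48},{"tx": -12.4,"ty": -11,"tz": -7,"rx": 0,"ry": 0,"rz": 0.6}], claw=0, squeeze=30)

```text
time: 2.32
position: [0.2504, 0.4669, 0.2942]
tool_rot: [0.416, 0.909, 0.002, 0.001]
ft_force: [0.7, -0.6, -0.9]
grip_width: 0.0614
```

```bash
python3 -c "
from h import *
go([.466,.142,.29])"
```

```text
t 2.32 pos [0.2504 0.4669 0.2942] F [ 0.7 -0.6 -0.9] w 0.0614 q [ 0.87  0.32  1.58 -0.    1.24  0.16]
d(cm) [-38.68  -4.91   0.38] rot [ 0.004 -0.002  0.885]
```

Emit:
send_rows(deltas=[{"tx": -3.9,"ty": -0.5,"tz": 0,"rx": 0,"ry": 0,"rz": 0.12},{"tx": -7.8,"ty": -1,"tz": 0,"rx": 0,"ry": 0,"rz": 0.24},{"tx": -11.7,"ty": -1.5,"tz": 0,"rx": 0,"ry": 0,"rz": 0.36},{"tx": -15.6,"ty": -2,"tz": 0,"rx": 0,"ry": 0,"rz": 0.48},{"tx": -19.5,"ty": -2.5,"tz": 0,"rx": 0,"ry": 0,"rz": 0.6}])

```text
time: 2.73
position: [0.3593, 0.3023, 0.2929]
tool_rot: [0.667, 0.745, 0.0, 0.0]
ft_force: [0.9, 0.7, -0.6]
grip_width: 0.0281
```

```bash
python3 -c "
from h import *
go([.466,.142,.29])"
```

```text
t 2.73 pos [0.3593 0.3023 0.2929] F [ 0.9  0.7 -0.6] w 0.0281 q [0.46 0.23 1.72 0.   1.2  0.35]
d(cm) [-17.12   8.83   0.29] rot [ 0.001 -0.     0.284]
```

Emit:
send_rows(deltas=[{"tx": -3.4,"ty": 1.8,"tz": 0,"rx": 0,"ry": 0,"rz": 0.1},{"tx": -6.9,"ty": 3.5,"tz": 0,"rx": 0,"ry": 0,"rz": 0.2},{"tx": -10.3,"ty": 5.3,"tz": 0.5,"rx": 0,"ry": 0,"rz": 0.284},{"tx": -13.7,"ty": 7.1,"tz": 2,"rx": 0,"ry": 0,"rz": 0.284},{"tx": -17.1,"ty": 8.8,"tz": 4,"rx": 0,"ry": 0,"rz": 0.284}])

```text
time: 3.15
position: [0.4678, 0.1436, 0.2544]
tool_rot: [0.764, 0.645, 0.002, 0.002]
ft_force: [0.8, 0.2, 0.4]
grip_width: 0.0017
```

```bash
python3 -c "
from h import *
go([.466,.142,.125])"
```

```text
t 3.15 pos [0.4678 0.1436 0.2544] F [0.8 0.2 0.4] w 0.0017 q [0.07 0.3  1.73 0.   1.11 0.24]
d(cm) [-0.2  -0.22 12.93] rot [ 0.005 -0.001  0.005]
```

Emit:
send_rows(deltas=[{"tx": -0.2,"ty": -0.2,"tz": 4,"rx": 0,"ry": 0,"rz": 0},{"tx": -0.2,"ty": -0.2,"tz": 8,"rx": 0,"ry": 0,"rz": 0},{"tx": -0.2,"ty": -0.2,"tz": 11,"rx": 0,"ry": 0,"rz": 0},{"tx": -0.2,"ty": -0.2,"tz": 13,"rx": 0,"ry": 0,"rz": 0},{"tx": -0.2,"ty": -0.2,"tz": 13.5,"rx": 0,"ry": 0,"rz": 0}])

```text
time: 3.57
position: [0.4608, 0.1431, 0.1153]
tool_rot: [0.764, 0.645, -0.003, -0.002]
ft_force: [-1.8, -0.4, 9.3]
grip_width: 0.0006
```

```bash
python3 -c "
from h import *
go([.466,.142,.104])
d=snap('side','s1.png')
cv2.imwrite('pics/s1c.png',cv2.resize(cv2.imread('pics/s1.png')[100:240,220:360],None,fx=4,fy=4))
"
```

```text
t 3.57 pos [0.4608 0.1431 0.1153] F [-1.8 -0.4  9.3] w 0.0006 q [ 0.07  0.52  1.88 -0.    0.75  0.24]
d(cm) [-0.02  0.54  1.13] rot [-0.007  0.002  0.005]
```

View pics/s1c.png

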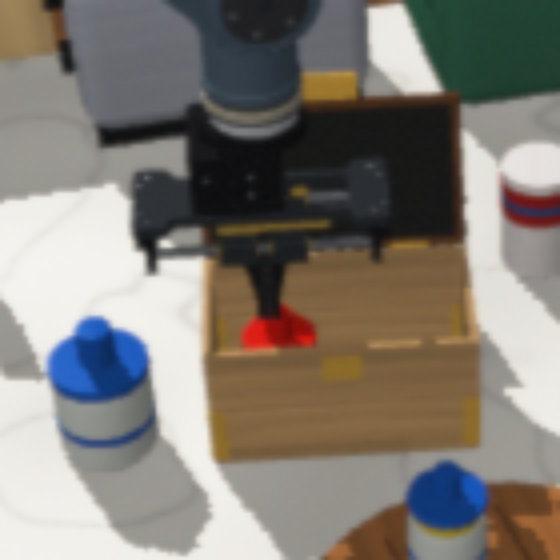

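```bash
python3 -c "
from h import *
go([.466,.142,.104])"
```

```text
t 3.62 pos [0.4614 0.1433 0.1162] F [-0.2 -1.1  0.6] w 0.0001 q [ 0.07  0.51  1.88 -0.    0.75  0.24]
d(cm) [-0.05  0.48  1.21] rot [-0.005  0.001  0.005]
```

Emit:
send_rows(deltas=[{"tx": 0,"ty": 0.2,"tz": -0.3,"rx": 0,"ry": 0,"rz": 0},{"tx": 0,"ty": 0.4,"tz": -0.1,"rx": 0,"ry": 0,"rz": 0},{"tx": 0,"ty": 0.4,"tz": 0.3,"rx": 0,"ry": 0,"rz": 0},{"tx": 0,"ty": 0.4,"tz": 0.7,"rx": 0,"ry": 0,"rz": 0},{"tx": 0,"ty": 0.4,"tz": 1.1,"rx": 0,"ry": 0,"rz": 0}])

```text
time: 4.03
position: [0.4692, 0.1433, 0.1089]
tool_rot: [0.764, 0.646, 0.002, 0.002]
ft_force: [0.5, 0.1, 8.2]
grip_width: 0.0001
```

```bash
python3 -c "
from h import *
go([.466,.142,.104])"
```

```text
t 4.03 pos [0.4692 0.1433 0.1089] F [0.5 0.1 8.2] w 0.0001 q [0.07 0.53 1.87 0.   0.73 0.23]
d(cm) [-0.18 -0.3   0.48] rot [ 0.006 -0.001  0.006]
```

Emit:
send_rows(deltas=[{"tx": 0,"ty": 0,"tz": 0.3,"rx": 0,"ry": 0,"rz": 0},{"tx": 0,"ty": 0,"tz": 0.5,"rx": 0,"ry": 0,"rz": 0},{"tx": 0,"ty": 0,"tz": 0.7,"rx": 0,"ry": 0,"rz": 0},{"tx": 0,"ty": 0,"tz": 0.8,"rx": 0,"ry": 0,"rz": 0},{"tx": 0,"ty": 0,"tz": 0.8,"rx": 0,"ry": 0,"rz": 0}])

```text
time: 4.45
position: [0.4695, 0.1434, 0.104]
tool_rot: [0.763, 0.646, 0.003, 0.002]
ft_force: [-5.1, -0.8, 34.8]
grip_width: 0.0005
```

```bash
python3 -c "
from h import *
go([.466,.142,.104])"
```

```text
t 4.45 pos [0.4695 0.1434 0.104 ] F [-5.1 -0.8 34.8] w 0.0005 q [ 0.07  0.54  1.88 -0.    0.72  0.23]
d(cm) [-0.19 -0.33 -0.  ] rot [ 0.008 -0.002  0.006]
```

```bash
python3 -c "
from h import *
go([.548,-.0635,.16])"
```

```text
t 4.45 pos [0.4695 0.1434 0.104 ] F [-5.1 -0.8 34.8] w 0.0005 q [ 0.07  0.54  1.88 -0.    0.72  0.23]
d(cm) [-19.09  11.21  -5.54] rot [ 0.008 -0.002  0.006]
```

Emit:
send_rows(deltas=[{"tx": 0,"ty": 0,"tz": -3,"rx": 0,"ry": 0,"rz": 0},{"tx": -1.5,"ty": 0.9,"tz": -6,"rx": 0,"ry": 0,"rz": 0},{"tx": -4.8,"ty": 2.8,"tz": -6,"rx": 0,"ry": 0,"rz": 0},{"tx": -8.1,"ty": 4.8,"tz": -6,"rx": 0,"ry": 0,"rz": 0},{"tx": -11.4,"ty": 6.7,"tz": -6,"rx": 0,"ry": 0,"rz": 0}])

```text
time: 4.87
position: [0.5153, 0.0185, 0.1608]
tool_rot: [0.763, 0.646, 0.001, 0.002]
ft_force: [0.3, 0.1, 0.1]
grip_width: 0.0005
```

Emit:
send_rows(deltas=[{"tx": -3,"ty": 1.8,"tz": 0,"rx": 0,"ry": 0,"rz": 0},{"tx": -5.5,"ty": 3.2,"tz": 0,"rx": 0,"ry": 0,"rz": 0},{"tx": -7.2,"ty": 4.3,"tz": 0,"rx": 0,"ry": 0,"rz": 0},{"tx": -7.7,"ty": 4.5,"tz": 0.5,"rx": 0,"ry": 0,"rz": 0},{"tx": -7.7,"ty": 4.5,"tz": 1.5,"rx": 0,"ry": 0,"rz": 0}])

```text
time: 5.28
position: [0.5471, -0.0655, 0.145]
tool_rot: [0.764, 0.645, 0.001, 0.002]
ft_force: [-0.3, 0.3, -0.7]
grip_width: 0.0005
```

```bash
python3 -c "
from h import *
go([.548,-.0635,.12])
for c,b in(('top',(140,260,260,420)),('side',(120,280,220,420))):
    d=snap(c,c+'2.png')
    W=cloud(d).reshape(-1,3);C=d['color'].reshape(-1,3).astype(int)
    for nm,cx,cy,ch in(('blue',.548,-.063,2),('red',.466,.142,0)):
        m=(C[:,ch]-np.delete(C,ch,1).max(1)>40)&(np.hypot(W[:,0]-cx,W[:,1]-cy)<.05)&(W[:,2]>.05)
        w=W[m]
        if len(w)>20: zt=np.percentile(w[:,2],97);print(c,nm,len(w),zt,w[w[:,2]>zt-.006].mean(0),np.median(w[w[:,2]<zt-.016][:,2]))
    cv2.imwrite('pics/'+c+'2c.png',cv2.resize(cv2.imread('pics/'+c+'2.png')[b[0]:b[1],b[2]:b[3]],None,fx=3.5,fy=3.5))
"
```

```text
t 5.28 pos [ 0.5471 -0.0655  0.145 ] F [-0.3  0.3 -0.7] w 0.0005 q [-0.32  0.53  1.7   0.    0.91 -0.15]
d(cm) [0.21 0.04 2.5 ] rot [0.004 0.    0.003]
top red 279 0.10832135065313762 [0.46694765 0.14274976 0.10669791] 0.08169313724651814
side blue 251 0.11559608213475193 [ 0.54769134 -0.06684401  0.11427636] 0.09089762025589793
side red 93 0.11296905022510277 [0.45074315 0.10104396 0.11181104] 0.08141659053247066
```

View pics/side2c.png

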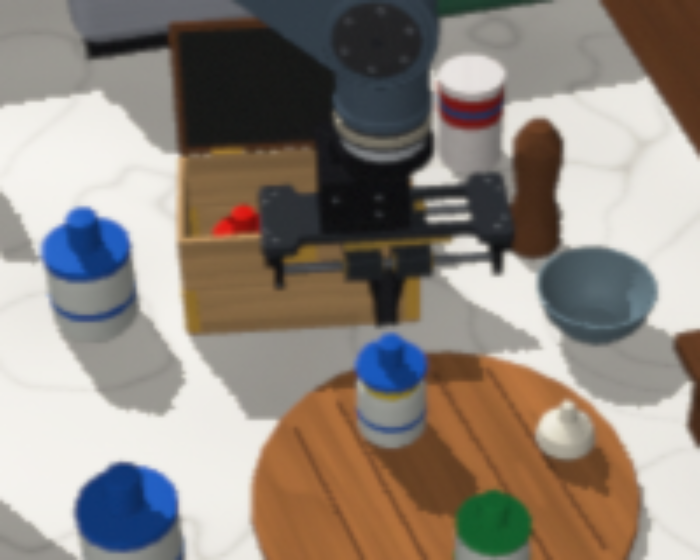

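Emit:
send_rows(deltas=[{"tx": 0.2,"ty": 0,"tz": 1.0,"rx": 0,"ry": 0,"rz": 0},{"tx": 0.2,"ty": 0,"tz": 1.8,"rx": 0,"ry": 0,"rz": 0},{"tx": 0.2,"ty": 0,"tz": 2.4,"rx": 0,"ry": 0,"rz": 0},{"tx": 0.2,"ty": 0,"tz": 2.8,"rx": 0,"ry": 0,"rz": 0},{"tx": 0.2,"ty": 0,"tz": 3.2,"rx": 0,"ry": 0,"rz": 0}])

```text
time: 5.8
position: [0.5454, -0.0609, 0.1121]
tool_rot: [0.763, 0.646, -0.0, -0.001]
ft_force: [-2.5, 2.3, 9.3]
grip_width: 0.0003
```

Emit:
send_rows(deltas=[{"tx": 0,"ty": 0,"tz": 0.3,"rx": 0,"ry": 0,"rz": 0},{"tx": 0,"ty": 0,"tz": 0.7,"rx": 0,"ry": 0,"rz": 0},{"tx": 0,"ty": 0,"tz": 1.1,"rx": 0,"ry": 0,"rz": 0},{"tx": 0,"ty": 0,"tz": 1.4,"rx": 0,"ry": 0,"rz": 0},{"tx": 0,"ty": 0,"tz": 1.4,"rx": 0,"ry": 0,"rz": 0}])

```text
time: 6.22
position: [0.5459, -0.061, 0.104]
tool_rot: [0.763, 0.646, 0.0, 0.0]
ft_force: [-10.3, 3.7, 42.0]
grip_width: 0.0006
```

```bash
python3 -c "
from h import *
go([.548,-.0635,.104])"
```

```text
t 6.22 pos [ 0.5459 -0.061   0.104 ] F [-10.3   3.7  42. ] w 0.0006 q [-0.31  0.6   1.73  0.    0.82 -0.15]
d(cm) [-0.22  0.25  0.  ] rot [ 0.001 -0.     0.007]
```

Emit:
send_rows(deltas=[{"tx": 0,"ty": 0,"tz": -1.5,"rx": 0,"ry": 0,"rz": 0},{"tx": 0,"ty": 0,"tz": -3,"rx": 0,"ry": 0,"rz": 0},{"tx": 0,"ty": 0,"tz": -4.5,"rx": 0,"ry": 0,"rz": 0},{"tx": 0,"ty": 0,"tz": -4.5,"rx": 0,"ry": 0,"rz": 0},{"tx": 0,"ty": 0,"tz": -4.5,"rx": 0,"ry": 0,"rz": 0}], claw=6)

```text
time: 6.63
position: [0.5465, -0.0619, 0.1435]
tool_rot: [0.763, 0.646, 0.0, 0.001]
ft_force: [1.0, -0.6, 0.6]
grip_width: 0.0257
```

```bash
python3 -c "
from h import *
go([.548,-.0635,.0825])
for c,b in(('side',(120,280,220,420)),):
    d=snap(c,c+'3.png')
    W=cloud(d).reshape(-1,3);C=d['color'].reshape(-1,3).astype(int)
    for nm,cx,cy,ch in(('blue',.548,-.063,2),('green',.58,-.235,1)):
        m=(C[:,ch]-np.delete(C,ch,1).max(1)>40)&(np.hypot(W[:,0]-cx,W[:,1]-cy)<.05)&(W[:,2]>.05)
        w=W[m]
        if len(w)>20: zt=np.percentile(w[:,2],97);print(c,nm,len(w),zt,w[w[:,2]>zt-.006].mean(0),np.median(w[w[:,2]<zt-.016][:,2]),w.min(0)/2+w.max(0)/2)
    cv2.imwrite('pics/'+c+'3c.png',cv2.resize(cv2.imread('pics/'+c+'3.png')[b[0]:b[1],b[2]:b[3]],None,fx=3.5,fy=3.5))
"
```

```text
t 6.63 pos [ 0.5465 -0.0619  0.1435] F [ 1.  -0.6  0.6] w 0.0257 q [-0.32  0.53  1.7  -0.    0.91 -0.15]
d(cm) [-0.13  0.16  6.1 ] rot [0.002 0.    0.006]
side blue 253 0.1039755009262643 [ 0.54731515 -0.06702802  0.10243495] 0.07945145755845834 [ 0.54788126 -0.06654403  0.09040256]
side green 277 0.1048023113581212 [ 0.58144962 -0.24092591  0.10307405] 0.07949872162560649 [ 0.58192637 -0.24013266  0.09075137]
```

View pics/side3c.png

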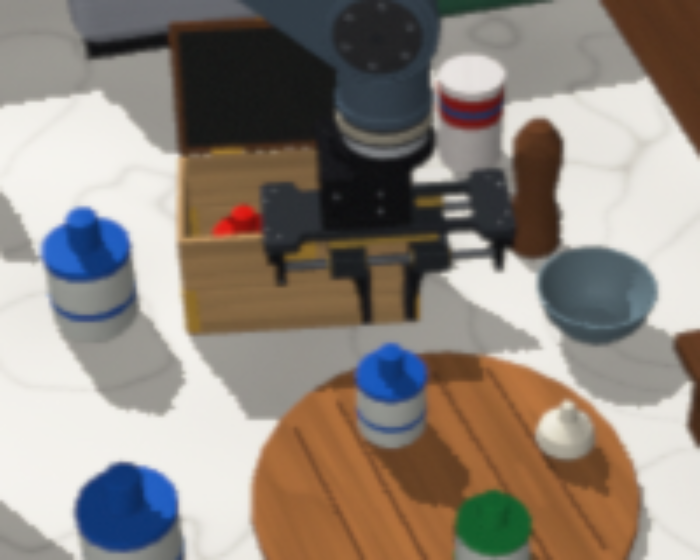

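Emit:
send_rows(deltas=[{"tx": -0.1,"ty": 0.15,"tz": 1.0,"rx": 0,"ry": 0,"rz": 0},{"tx": -0.1,"ty": 0.15,"tz": 2.0,"rx": 0,"ry": 0,"rz": 0},{"tx": -0.1,"ty": 0.15,"tz": 2.5,"rx": 0,"ry": 0,"rz": 0},{"tx": -0.1,"ty": 0.15,"tz": 3.2,"rx": 0,"ry": 0,"rz": 0},{"tx": -0.1,"ty": 0.15,"tz": 4.2,"rx": 0,"ry": 0,"rz": 0}])

```text
time: 7.1
position: [0.5472, -0.0632, 0.0999]
tool_rot: [0.764, 0.646, -0.0, -0.0]
ft_force: [0.2, 0.4, -0.5]
grip_width: 0.058
```

```bash
python3 -c "
from h import *
go([.548,-.0635,.0825])"
```

```text
t 7.1 pos [ 0.5472 -0.0632  0.0999] F [ 0.2  0.4 -0.5] w 0.058 q [-0.32  0.6   1.73  0.    0.81 -0.15]
d(cm) [-0.02  0.09  1.74] rot [-0.001 -0.     0.006]
```

Emit:
send_rows(deltas=[{"tx": 0,"ty": 0.1,"tz": 0.5,"rx": 0,"ry": 0,"rz": 0},{"tx": 0,"ty": 0.1,"tz": 1.0,"rx": 0,"ry": 0,"rz": 0},{"tx": 0,"ty": 0.1,"tz": 1.4,"rx": 0,"ry": 0,"rz": 0},{"tx": 0,"ty": 0.1,"tz": 1.6,"rx": 0,"ry": 0,"rz": 0},{"tx": 0,"ty": 0.1,"tz": 1.6,"rx": 0,"ry": 0,"rz": 0}])

```text
time: 7.52
position: [0.5481, -0.0633, 0.0848]
tool_rot: [0.764, 0.646, -0.0, -0.0]
ft_force: [-0.3, 0.2, 0.9]
grip_width: 0.0598
```

Emit:
send_rows(deltas=[{"tx": 0,"ty": 0,"tz": 0,"rx": 0,"ry": 0,"rz": 0},{"tx": 0,"ty": 0,"tz": 0,"rx": 0,"ry": 0,"rz": 0},{"tx": 0,"ty": 0,"tz": 0,"rx": 0,"ry": 0,"rz": 0},{"tx": 0,"ty": 0,"tz": 0,"rx": 0,"ry": 0,"rz": 0},{"tx": 0,"ty": 0,"tz": 0,"rx": 0,"ry": 0,"rz": 0}], claw=1.5, squeeze=35)

```text
time: 7.93
position: [0.5484, -0.0634, 0.0854]
tool_rot: [0.764, 0.646, 0.0, 0.0]
ft_force: [0.4, -0.2, 0.7]
grip_width: 0.0347
```

Emit:
send_rows(deltas=[{"tx": 0,"ty": 0,"tz": 0,"rx": 0,"ry": 0,"rz": 0},{"tx": 0,"ty": 0,"tz": 0,"rx": 0,"ry": 0,"rz": 0},{"tx": 0,"ty": 0,"tz": 0,"rx": 0,"ry": 0,"rz": 0},{"tx": 0,"ty": 0,"tz": 0,"rx": 0,"ry": 0,"rz": 0}])

```text
time: 8.27
position: [0.5484, -0.0634, 0.0853]
tool_rot: [0.764, 0.646, 0.0, 0.0]
ft_force: [0.2, 0.5, 1.6]
grip_width: 0.0209
```

```bash
python3 -c "
from h import *
go([.548,-.0635,.0825])"
```

```text
t 8.27 pos [ 0.5484 -0.0634  0.0853] F [0.2 0.5 1.6] w 0.0209 q [-0.32  0.63  1.73  0.    0.78 -0.15]
d(cm) [-0.02 -0.04  0.28] rot [0.    0.    0.006]
```

Emit:
send_rows(deltas=[{"tx": 0,"ty": 0,"tz": -0.3,"rx": 0,"ry": 0,"rz": 0},{"tx": 0,"ty": 0,"tz": -1,"rx": 0,"ry": 0,"rz": 0},{"tx": 0,"ty": 0,"tz": -2,"rx": 0,"ry": 0,"rz": 0},{"tx": 0,"ty": 0,"tz": -3,"rx": 0,"ry": 0,"rz": 0},{"tx": 0,"ty": 0,"tz": -4,"rx": 0,"ry": 0,"rz": 0}])

```text
time: 8.68
position: [0.5483, -0.0634, 0.1263]
tool_rot: [0.764, 0.646, 0.0, 0.0]
ft_force: [-0.2, -1.0, -3.2]
grip_width: 0.0208
```

```bash
python3 -c "
from h import *
go([.565,.138,.20])
d=snap('side','side4.png')
cv2.imwrite('pics/side4c.png',cv2.resize(cv2.imread('pics/side4.png')[120:280,220:420],None,fx=3.5,fy=3.5))
"
```

```text
t 8.68 pos [ 0.5483 -0.0634  0.1263] F [-0.2 -1.  -3.2] w 0.0208 q [-0.32  0.56  1.71  0.    0.87 -0.15]
d(cm) [20.13 -1.7  -7.37] rot [0.    0.    0.006]
```

View pics/side4c.png

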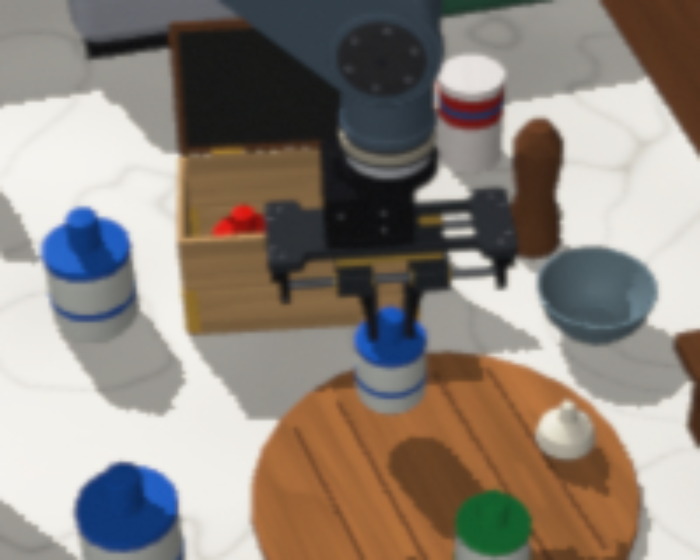

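Jar lifted upright (at about pixel 390,365 in the crop), lid home. Carry it gently.

Emit:
send_rows(deltas=[{"tx": 0,"ty": 0,"tz": -1.5,"rx": 0,"ry": 0,"rz": 0},{"tx": 0,"ty": 0,"tz": -3.5,"rx": 0,"ry": 0,"rz": 0},{"tx": 0,"ty": 0,"tz": -5.5,"rx": 0,"ry": 0,"rz": 0},{"tx": 1,"ty": 0,"tz": -7,"rx": 0,"ry": 0,"rz": 0},{"tx": 2.5,"ty": -0.2,"tz": -7.4,"rx": 0,"ry": 0,"rz": 0}])

```text
time: 9.15
position: [0.5528, -0.0398, 0.2027]
tool_rot: [0.764, 0.645, 0.002, 0.003]
ft_force: [0.8, -0.3, -4.2]
grip_width: 0.0209
```

Emit:
send_rows(deltas=[{"tx": 2,"ty": -0.2,"tz": 0,"rx": 0,"ry": 0,"rz": 0},{"tx": 4,"ty": -0.4,"tz": 0,"rx": 0,"ry": 0,"rz": 0},{"tx": 6,"ty": -0.6,"tz": 0,"rx": 0,"ry": 0,"rz": 0},{"tx": 8,"ty": -0.8,"tz": 0,"rx": 0,"ry": 0,"rz": 0},{"tx": 10,"ty": -1,"tz": 0,"rx": 0,"ry": 0,"rz": 0}])

```text
time: 9.57
position: [0.557, 0.0628, 0.1997]
tool_rot: [0.764, 0.646, 0.0, 0.0]
ft_force: [0.2, -0.2, -4.1]
grip_width: 0.0209
```

Emit:
send_rows(deltas=[{"tx": 2,"ty": -0.2,"tz": 0,"rx": 0,"ry": 0,"rz": 0},{"tx": 4,"ty": -0.4,"tz": 0,"rx": 0,"ry": 0,"rz": 0},{"tx": 6,"ty": -0.5,"tz": 0,"rx": 0,"ry": 0,"rz": 0},{"tx": 7.3,"ty": -0.5,"tz": 0,"rx": 0,"ry": 0,"rz": 0},{"tx": 7.6,"ty": -0.5,"tz": 0,"rx": 0,"ry": 0,"rz": 0}])

```text
time: 9.98
position: [0.5651, 0.1398, 0.1996]
tool_rot: [0.763, 0.647, 0.001, 0.0]
ft_force: [-0.4, 0.1, -4.1]
grip_width: 0.0211
```

```bash
python3 -c "
from h import *
for c in('side','top'):
    d=snap(c,c+'5.png')
    cv2.imwrite('pics/%s5c.png'%c,cv2.resize(cv2.imread('pics/%s5.png'%c)[100:260,220:420],None,fx=3.5,fy=3.5))
go([.565,.138,.0853])
"
```

```text
t 10.08 pos [0.5649 0.1379 0.1993] F [ 0.4 -0.4 -4.2] w 0.0214 q [ 0.05  0.5   1.57 -0.    1.08  0.21]
d(cm) [ 0.02  0.   11.4 ] rot [0.    0.001 0.007]
```

View pics/side5c.png

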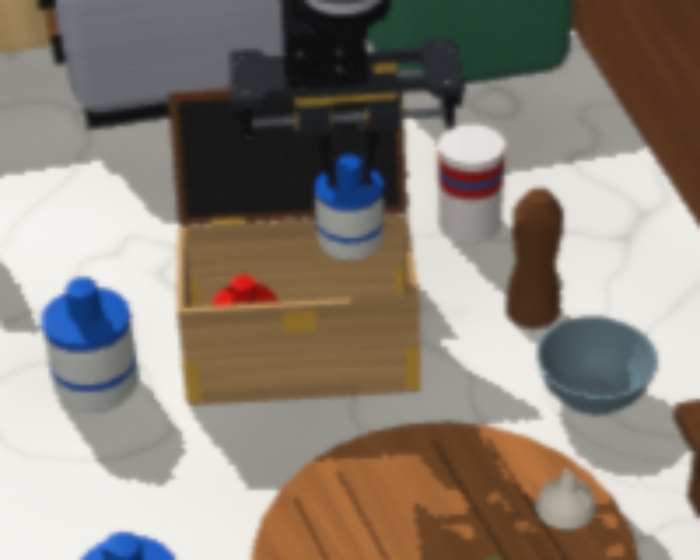

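View pics/top5c.png

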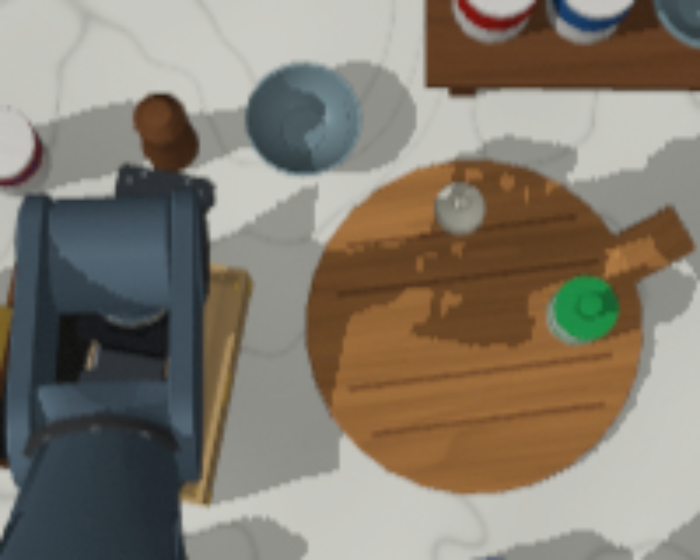

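Emit:
send_rows(deltas=[{"tx": 0,"ty": 0,"tz": 1.5,"rx": 0,"ry": 0,"rz": 0},{"tx": 0,"ty": 0,"tz": 3.5,"rx": 0,"ry": 0,"rz": 0},{"tx": 0,"ty": 0,"tz": 5.5,"rx": 0,"ry": 0,"rz": 0},{"tx": 0,"ty": 0,"tz": 7.5,"rx": 0,"ry": 0,"rz": 0},{"tx": 0,"ty": 0,"tz": 9,"rx": 0,"ry": 0,"rz": 0}])

```text
time: 10.5
position: [0.5643, 0.136, 0.1078]
tool_rot: [0.764, 0.645, -0.001, -0.0]
ft_force: [-0.5, 0.0, -3.4]
grip_width: 0.0216
```

Emit:
send_rows(deltas=[{"tx": 0,"ty": 0,"tz": 0.7,"rx": 0,"ry": 0,"rz": 0},{"tx": 0,"ty": 0,"tz": 1.2,"rx": 0,"ry": 0,"rz": 0},{"tx": 0,"ty": 0,"tz": 1.6,"rx": 0,"ry": 0,"rz": 0},{"tx": 0,"ty": 0,"tz": 1.9,"rx": 0,"ry": 0,"rz": 0},{"tx": 0,"ty": 0,"tz": 2.1,"rx": 0,"ry": 0,"rz": 0}])

```text
time: 10.92
position: [0.5656, 0.1375, 0.0886]
tool_rot: [0.764, 0.646, 0.001, 0.0]
ft_force: [0.5, 0.4, -3.9]
grip_width: 0.021
```

```bash
python3 -c "
from h import *
go([.565,.138,.0853])
"
```

```text
t 10.92 pos [0.5656 0.1375 0.0886] F [ 0.5  0.4 -3.9] w 0.021 q [ 0.05  0.65  1.65 -0.    0.83  0.21]
d(cm) [ 0.04 -0.07  0.33] rot [ 0.001 -0.     0.006]
```

Emit:
send_rows(deltas=[{"tx": 0,"ty": 0,"tz": 0.1,"rx": 0,"ry": 0,"rz": 0},{"tx": 0,"ty": 0,"tz": 0.2,"rx": 0,"ry": 0,"rz": 0},{"tx": 0,"ty": 0,"tz": 0.3,"rx": 0,"ry": 0,"rz": 0},{"tx": 0,"ty": 0,"tz": 0.4,"rx": 0,"ry": 0,"rz": 0},{"tx": 0,"ty": 0,"tz": 0.4,"rx": 0,"ry": 0,"rz": 0}])

```text
time: 11.33
position: [0.5654, 0.1378, 0.0853]
tool_rot: [0.764, 0.646, 0.0, 0.0]
ft_force: [-1.0, 0.2, 4.5]
grip_width: 0.0212
```

```bash
python3 -c "
from h import *
go([.565,.138,.0853])
"
```

```text
t 11.33 pos [0.5654 0.1378 0.0853] F [-1.   0.2  4.5] w 0.0212 q [ 0.05  0.66  1.66 -0.    0.83  0.21]
d(cm) [ 0.02 -0.04 -0.  ] rot [ 0.001 -0.     0.006]
```

Emit:
send_rows(deltas=[{"tx": 0,"ty": 0,"tz": 0,"rx": 0,"ry": 0,"rz": 0},{"tx": 0,"ty": 0,"tz": 0,"rx": 0,"ry": 0,"rz": 0},{"tx": 0,"ty": 0,"tz": 0,"rx": 0,"ry": 0,"rz": 0},{"tx": 0,"ty": 0,"tz": 0,"rx": 0,"ry": 0,"rz": 0},{"tx": 0,"ty": 0,"tz": 0,"rx": 0,"ry": 0,"rz": 0}], claw=4)

```text
time: 11.75
position: [0.5651, 0.1377, 0.0841]
tool_rot: [0.764, 0.646, 0.0, 0.0]
ft_force: [-1.7, -0.8, 0.3]
grip_width: 0.0387
```

Emit:
send_rows(deltas=[{"tx": 0,"ty": 0,"tz": -1.5,"rx": 0,"ry": 0,"rz": 0},{"tx": 0,"ty": 0,"tz": -4,"rx": 0,"ry": 0,"rz": 0},{"tx": 0,"ty": 0,"tz": -8,"rx": 0,"ry": 0,"rz": 0},{"tx": 0,"ty": 0,"tz": -12,"rx": 0,"ry": 0,"rz": 0},{"tx": 0,"ty": 0,"tz": -15,"rx": 0,"ry": 0,"rz": 0}])

```text
time: 12.17
position: [0.5657, 0.1378, 0.237]
tool_rot: [0.764, 0.646, 0.001, 0.001]
ft_force: [1.2, -0.0, 0.5]
grip_width: 0.0401
```

```bash
python3 -c "
from h import *
go([.565,.138,.0853])
d=snap('side','side6.png')
cv2.imwrite('pics/side6c.png',cv2.resize(cv2.imread('pics/side6.png')[100:260,220:420],None,fx=3.5,fy=3.5))
"
```

```text
t 12.17 pos [0.5657 0.1378 0.237 ] F [ 1.2 -0.   0.5] w 0.0401 q [0.05 0.45 1.53 0.   1.16 0.21]
d(cm) [ 0.   -0.12 15.17] rot [ 0.003 -0.001  0.006]
```

View pics/side6c.png

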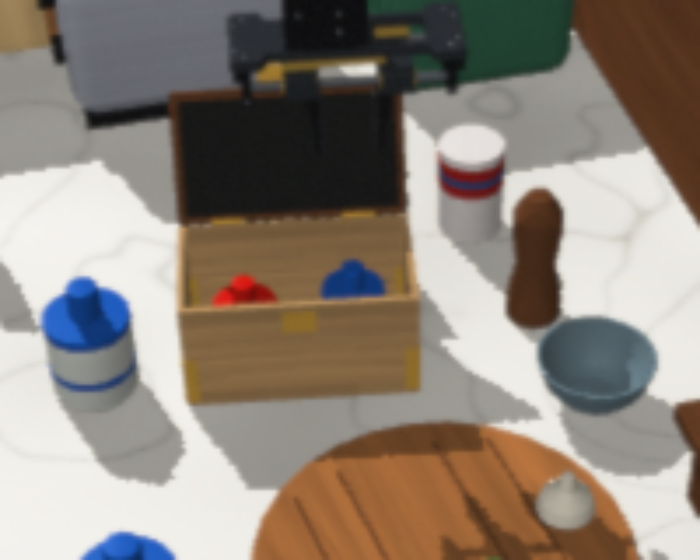

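Emit:
send_rows(deltas=[{"tx": 0,"ty": -1,"tz": -3,"rx": 0,"ry": 0,"rz": 0},{"tx": 1.5,"ty": -2,"tz": -5.5,"rx": 0,"ry": 0,"rz": 0},{"tx": 5,"ty": -3,"tz": -6,"rx": 0,"ry": 0,"rz": 0},{"tx": 8.8,"ty": -4,"tz": -6,"rx": 0,"ry": 0,"rz": 0},{"tx": 12.6,"ty": -5,"tz": -6,"rx": 0,"ry": 0,"rz": 0}], claw=0)

```text
time: 12.63
position: [0.5367, 0.2712, 0.2951]
tool_rot: [0.764, 0.645, 0.001, 0.0]
ft_force: [0.4, 0.4, -0.5]
grip_width: 0.0142
```

Emit:
send_rows(deltas=[{"tx": 3,"ty": 0,"tz": 0,"rx": 0,"ry": 0,"rz": 0},{"tx": 4.8,"ty": 0,"tz": 0.5,"rx": 0,"ry": 0,"rz": 0},{"tx": 4.8,"ty": 0,"tz": 3,"rx": 0,"ry": 0,"rz": 0},{"tx": 4.8,"ty": 0,"tz": 6.5,"rx": 0,"ry": 0,"rz": 0},{"tx": 4.8,"ty": 0,"tz": 9,"rx": 0,"ry": 0,"rz": 0}])

```text
time: 13.05
position: [0.5435, 0.318, 0.2018]
tool_rot: [0.763, 0.646, -0.001, -0.0]
ft_force: [-0.3, -0.2, -0.5]
grip_width: 0.0002
```

```bash
python3 -c "
from h import *
go([.546,.316,.205])
for c in('side','top'):
    d=snap(c,c+'7.png')
    cv2.imwrite('pics/%s7c.png'%c,cv2.resize(cv2.imread('pics/%s7.png'%c)[80:260,160:380],None,fx=3.2,fy=3.2))
W=cloud(d).reshape(-1,3);C=d['color'].reshape(-1,3).astype(int)
for nm,cx,cy,ch in(('blue',.565,.138,2),('red',.466,.142,0)):
        m=(C[:,ch]-np.delete(C,ch,1).max(1)>40)&(np.hypot(W[:,0]-cx,W[:,1]-cy)<.05)&(W[:,2]>.05)
        w=W[m]
        if len(w)>20: zt=np.percentile(w[:,2],97);print(nm,len(w),zt,w[w[:,2]>zt-.006].mean(0),np.median(w[w[:,2]<zt-.016][:,2]))
"
```

```text
t 13.05 pos [0.5435 0.318  0.2018] F [-0.3 -0.2 -0.5] w 0.0002 q [ 0.35  0.56  1.44 -0.    1.15  0.52]
d(cm) [-0.16  0.28 -0.32] rot [-0.001  0.001  0.007]
blue 246 0.11081495008878556 [0.56406104 0.13838474 0.10925081] 0.0815182113693486
red 278 0.10945250713635994 [0.46763666 0.14275019 0.1073997 ] 0.08210758015732438
```

View pics/side7c.png

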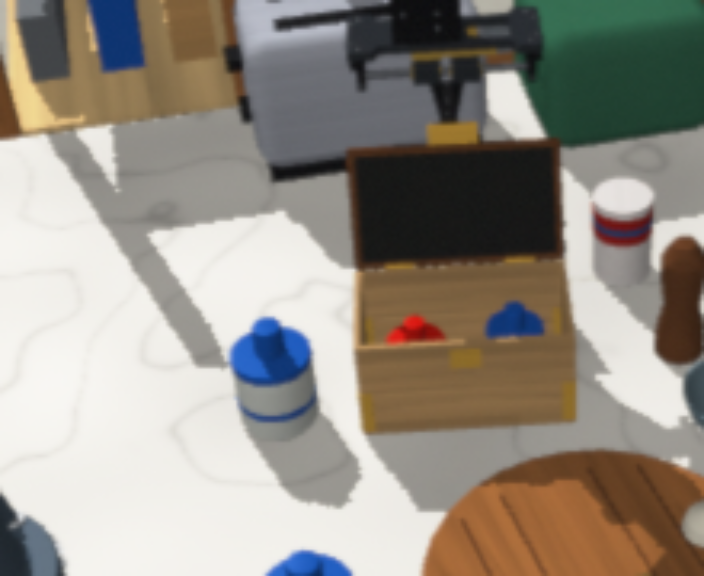

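View pics/top7c.png

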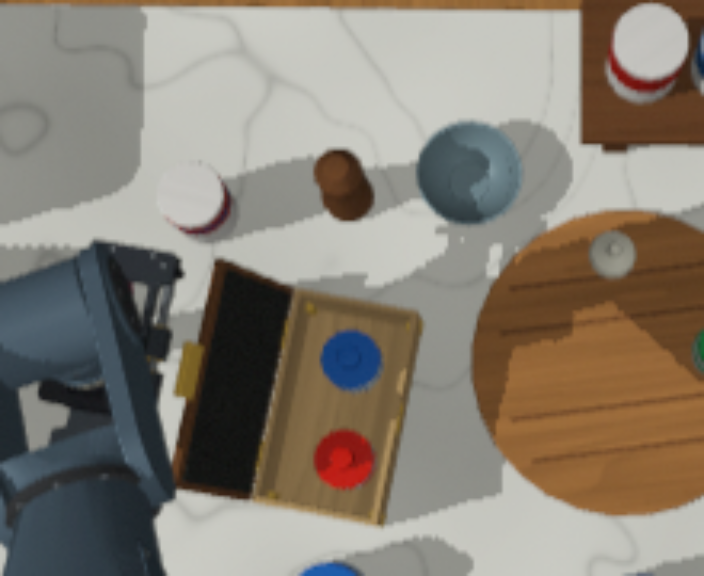

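Emit:
send_rows(deltas=[{"tx": -1.5,"ty": 0,"tz": -0.2,"rx": 0,"ry": 0,"rz": 0},{"tx": -2.8,"ty": 0,"tz": -0.4,"rx": 0,"ry": 0,"rz": 0},{"tx": -3.8,"ty": 0,"tz": -0.4,"rx": 0,"ry": 0,"rz": 0},{"tx": -4.8,"ty": 0,"tz": -0.4,"rx": 0,"ry": 0,"rz": 0},{"tx": -5.8,"ty": 0,"tz": -0.4,"rx": 0,"ry": 0,"rz": 0}])

```text
time: 13.57
position: [0.538, 0.2619, 0.2128]
tool_rot: [0.764, 0.645, 0.006, 0.001]
ft_force: [1.9, 6.1, 5.2]
grip_width: 0.0003
```

```bash
cat >> h.py <<'E'
def s_of():
    o=robot.get_obs();p=o['position'];e=p[:2]-np.array([.527,.2076]);F=o['ft_force']
    print('t',round(o['time'],2),'s',round(e@[.172,.985],4),'y',round(e@[-.985,.172],4),'z',round(p[2],4),'Fs',round(F[:2]@[.172,.985],1),'Fz',round(F[2],1))
E
python3 -c "
from h import *
s_of()
d=snap('side','side8.png')
cv2.imwrite('pics/side8c.png',cv2.resize(cv2.imread('pics/side8.png')[80:240,220:380],None,fx=3.2,fy=3.2))
"
```

```text
t 13.57 s 0.0554 y -0.0015 z 0.2128 Fs 6.4 Fz 5.2
```

View pics/side8c.png

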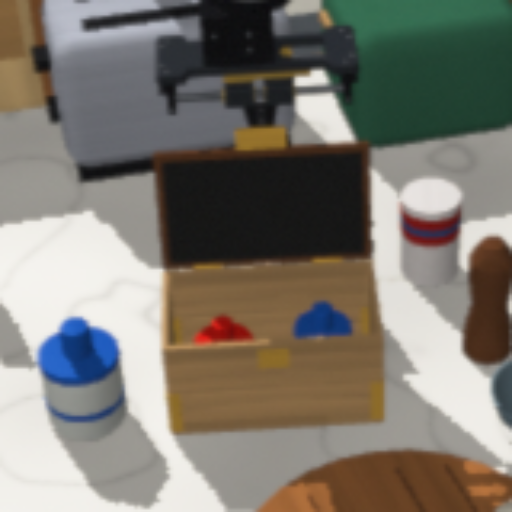

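Emit:
send_rows(deltas=[{"tx": -1,"ty": 0,"tz": 0,"rx": 0,"ry": 0,"rz": 0},{"tx": -2,"ty": 0,"tz": 0,"rx": 0,"ry": 0,"rz": 0},{"tx": -3,"ty": 0,"tz": 0,"rx": 0,"ry": 0,"rz": 0},{"tx": -4,"ty": 0,"tz": 0,"rx": 0,"ry": 0,"rz": 0},{"tx": -5,"ty": 0,"tz": 0,"rx": 0,"ry": 0,"rz": 0}])

```text
time: 14.03
position: [0.5288, 0.212, 0.2115]
tool_rot: [0.764, 0.645, 0.005, 0.001]
ft_force: [-0.5, 5.9, 1.8]
grip_width: 0.0007
```

```bash
python3 -c "
from h import *
s_of()
d=snap('side','side9.png')
cv2.imwrite('pics/side9c.png',cv2.resize(cv2.imread('pics/side9.png')[80:240,220:380],None,fx=3.2,fy=3.2))
"
```

```text
t 14.03 s 0.0046 y -0.0011 z 0.2115 Fs 5.8 Fz 1.8
```

View pics/side9c.png

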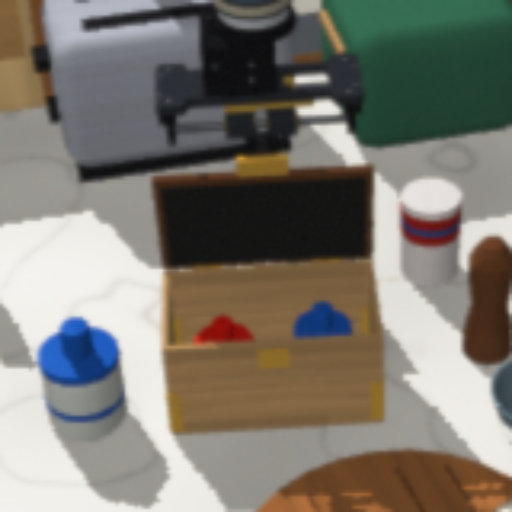

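Emit:
send_rows(deltas=[{"tx": -1.8,"ty": 0,"tz": 0.3,"rx": 0,"ry": 0,"rz": 0},{"tx": -3.5,"ty": 0,"tz": 0.8,"rx": 0,"ry": 0,"rz": 0},{"tx": -4.8,"ty": 0,"tz": 1.4,"rx": 0,"ry": 0,"rz": 0},{"tx": -5.9,"ty": 0,"tz": 2.1,"rx": 0,"ry": 0,"rz": 0},{"tx": -6.9,"ty": 0,"tz": 3.1,"rx": 0,"ry": 0,"rz": 0}])

```text
time: 14.5
position: [0.5165, 0.143, 0.1792]
tool_rot: [0.764, 0.645, 0.003, 0.001]
ft_force: [0.2, 5.5, 2.1]
grip_width: 0.0005
```

```bash
python3 -c "
from h import *
s_of()
d=snap('side','side10.png')
cv2.imwrite('pics/side10c.png',cv2.resize(cv2.imread('pics/side10.png')[80:240,220:380],None,fx=3.2,fy=3.2))
"
```

```text
t 14.5 s -0.0654 y -0.0007 z 0.1792 Fs 5.5 Fz 2.1
```

View pics/side10c.png

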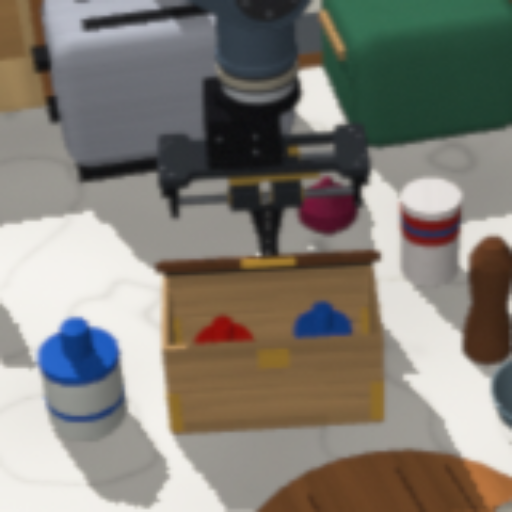

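Following well; continue down.

Emit:
send_rows(deltas=[{"tx": -0.9,"ty": 0,"tz": 1.2,"rx": 0,"ry": 0,"rz": 0},{"tx": -1.7,"ty": 0,"tz": 2.5,"rx": 0,"ry": 0,"rz": 0},{"tx": -2.3,"ty": 0,"tz": 3.8,"rx": 0,"ry": 0,"rz": 0},{"tx": -2.8,"ty": 0,"tz": 4.7,"rx": 0,"ry": 0,"rz": 0},{"tx": -3.1,"ty": 0,"tz": 5.4,"rx": 0,"ry": 0,"rz": 0}])

```text
time: 14.97
position: [0.5107, 0.1119, 0.1237]
tool_rot: [0.764, 0.645, 0.001, 0.001]
ft_force: [1.1, 3.1, 4.1]
grip_width: 0.0004
```

```bash
python3 -c "
from h import *
s_of()
d=snap('side','side11.png')
cv2.imwrite('pics/side11c.png',cv2.resize(cv2.imread('pics/side11.png')[80:240,220:380],None,fx=3.2,fy=3.2))
"
```

```text
t 14.97 s -0.0971 y -0.0004 z 0.1237 Fs 3.2 Fz 4.1
```

View pics/side11c.png

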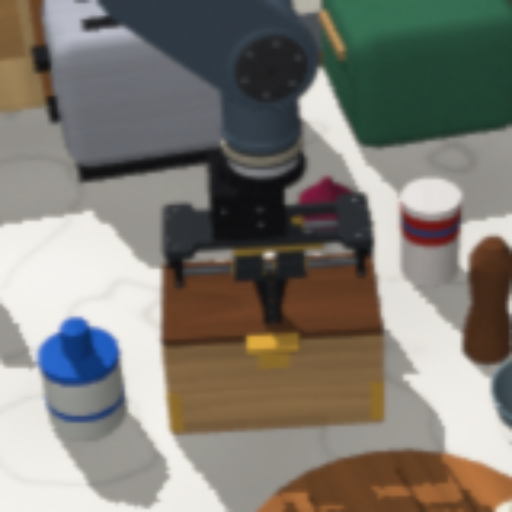

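Emit:
send_rows(deltas=[{"tx": -0.2,"ty": 0,"tz": 0.2,"rx": 0,"ry": 0,"rz": 0},{"tx": -0.2,"ty": 0,"tz": 0.4,"rx": 0,"ry": 0,"rz": 0},{"tx": -0.2,"ty": 0,"tz": 0.6,"rx": 0,"ry": 0,"rz": 0},{"tx": -0.2,"ty": 0,"tz": 0.7,"rx": 0,"ry": 0,"rz": 0},{"tx": -0.2,"ty": 0,"tz": 0.7,"rx": 0,"ry": 0,"rz": 0}])

```text
time: 15.43
position: [0.5101, 0.1111, 0.122]
tool_rot: [0.763, 0.646, 0.001, 0.001]
ft_force: [-8.7, 3.6, 41.2]
grip_width: 0.0003
```

```bash
python3 -c "
from h import *
s_of()"
```

```text
t 15.43 s -0.0979 y 0.0001 z 0.122 Fs 2.0 Fz 41.2
```

Emit:
send_rows(deltas=[{"tx": 0,"ty": 0,"tz": -2,"rx": 0,"ry": 0,"rz": 0},{"tx": 0,"ty": 0,"tz": -5,"rx": 0,"ry": 0,"rz": 0},{"tx": 0,"ty": 0,"tz": -9,"rx": 0,"ry": 0,"rz": 0},{"tx": 0,"ty": 0,"tz": -13,"rx": 0,"ry": 0,"rz": 0},{"tx": 0,"ty": 0,"tz": -16,"rx": 0,"ry": 0,"rz": 0}])

```text
time: 15.85
position: [0.5098, 0.1099, 0.2795]
tool_rot: [0.764, 0.646, 0.0, 0.001]
ft_force: [-0.1, -0.1, -0.0]
grip_width: 0.0009
```

Emit:
send_rows(deltas=[{"tx": 3.5,"ty": 0,"tz": 0,"rx": 0,"ry": 0,"rz": 0},{"tx": 7,"ty": 0,"tz": 0,"rx": 0,"ry": 0,"rz": 0},{"tx": 11,"ty": 0,"tz": 0,"rx": 0,"ry": 0,"rz": 0},{"tx": 15,"ty": 0,"tz": 0,"rx": 0,"ry": 0,"rz": 0},{"tx": 18,"ty": 0,"tz": 0,"rx": 0,"ry": 0,"rz": 0}])

```text
time: 16.27
position: [0.5394, 0.29, 0.2764]
tool_rot: [0.763, 0.646, -0.0, 0.0]
ft_force: [0.5, 0.4, 0.3]
grip_width: 0.0008
```

```bash
python3 -c "
from h import *
s_of()
for c in('side','top'):
    d=snap(c,c+'12.png')
    W=cloud(d);w=W.reshape(-1,3);e=w[:,:2]-np.array([.527,.2076]);s=e@[.172,.985];y=e@[-.985,.172]
    for lo,hi in((-.145,-.128),(-.12,-.09),(-.09,-.06),(-.06,-.03),(-.03,-.005)):
        m=(s>lo)&(s<hi)&(abs(y)<(.02 if lo<-.125 else .09))&(w[:,2]>.09); print(c,lo,m.sum(),np.round(np.median(w[m,2]),4) if m.any() else '')
    cv2.imwrite('pics/%s12c.png'%c,cv2.resize(cv2.imread('pics/%s12.png'%c)[80:320,160:440],None,fx=2.4,fy=2.4))
"
```

```text
t 16.27 s 0.0833 y 0.002 z 0.2764 Fs 0.5 Fz 0.3
side -0.145 61 0.1192
side -0.12 431 0.1211
side -0.09 351 0.1216
side -0.06 342 0.1213
side -0.03 671 0.5859
top -0.145 53 0.1226
top -0.12 571 0.1239
top -0.09 574 0.1242
top -0.06 567 0.124
top -0.03 658 0.1259
```

View pics/side12c.png

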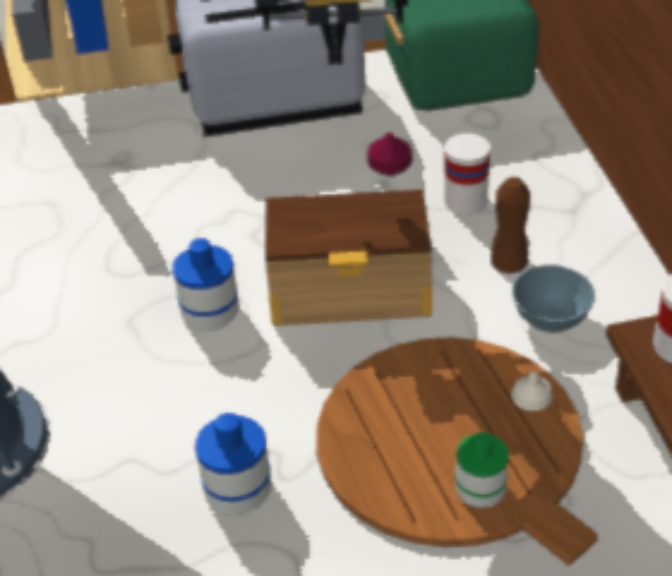

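View pics/top12c.png

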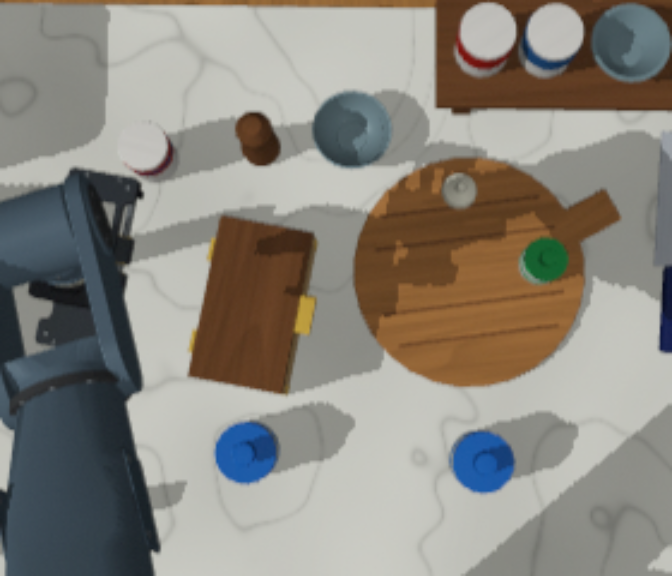

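The lid is flat and shut (the tab shows at about 348,258 in the side crop) and the bystanders haven't moved. Handing in.

```bash
python3 -c "
from h import *
print(robot.hand_in())"
```

```text
the job is handed in; nothing more can be done
None
```

The job is done and handed in at about 16 s of the 64 s allowed; no verdict was reported.

- **Lids pressed:** I pressed the red lid home in the box and the smallest blue jar's lid home on the board. Both stopped hard with the knob top at 0.104 m, under 35 N for red and 42 N for blue. Depth readings put both lids level with the already-sealed green jar, to within a millimetre.
- **Jar moved:** I carried the blue jar by its knob and set it down in the box beside the red one with about 4.5 N contact, then released it. A later top view showed both jars upright with both lids still home.
- **Box lid:** I swung it over from behind and pressed it down until it stopped hard at 0.122 m under 41 N. The last depth readings across it were flat at 0.121–0.124 m.
- **Bystanders:** In the last pictures the green jar, garlic, onion, salt tin, mill, bowl, knife and the larger blue jars show no visible movement, and the arm is clear of everything.

No check failed. One stray side-view reading of 0.586 m near the hinge was probably the gripper in the line of sight. The jars can't be seen since the box lid closed. The 42 N and 41 N peaks were wrist-force readings while pressing with the closed fingertips. The 40 N limit is on the arm and gripper body, which I saw touch nothing.

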